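# Free the jammed blade cartridge and bin it

## Task

The spent grey blade cartridge with the red end is jammed in its slanted dock: rock it from side to side to push back both stiff brass cheeks that bite into it, and only then draw it out. Push it through the spring flap in the red top of the yellow blade bin, so that it lies wholly inside and the flap closes behind it, and leave the petri dish, the bottle and the small steel mould where they stand.

Things in the scene. Friction and masses are not known exactly. Their poses are not given: they have to be found in the camera images.
- cartridge: Grey bar 16 (x) x 26 (y) x 110 mm (z), 0.15 to 0.24 kg, red from z = 100 mm up. Origin: centre of its foot end; z runs to the red end. A square notch 5.4 mm deep in each narrow side (y = +-13 mm), z = 44 to 56 mm. At the start it stands foot down in the dock, leaning 30 degrees from vertical with the red end up and toward the dock's front; z = 58 to 110 mm stands out.
- cartridge_mid (a point): Middle of the cartridge, on its axis 55 mm from the foot end.
- cartridge_grip (a point): Good grip centre on the cartridge's axis, 95 mm from the foot end: take it there across its 26 mm width (its y), the tool pointing along the cartridge's -z (so tilted 30 degrees). It may then be turned with the gripper about its foot.
- dock: Fixed stand, black foot 130 x 104 mm, origin under the foot's centre, front = -x. Its pocket is slanted: pocket axis = (-0.5, 0, 0.866) in the dock's frame, width along the dock's y. Walls end 58 mm above the pocket floor along that axis and reach 52 mm to both sides (orange tails 67 mm).
- dock_seat (a point): Centre of the pocket floor, in the dock's frame at x = +22, z = +32 mm. The cartridge has 1.5 mm play at each narrow side in the lowest 15 mm, 14 mm above that, so it can rock about its foot to the dock's left (+y) and right by up to about 0.17 rad (about the bar's own x axis) until the cheek meets its stop. Play across the thickness: 1.5 mm.
- cheek_left (a joint): Brass cheek on the dock's +y side, nose 6 mm high, 50 mm above the pocket floor. Slide in m: 0 = biting 5 mm into the notch, 0.005 = clear of the straight bar, 0.0065 = stop. Goes back only when the cartridge is rocked toward it (9 N at the nose, 5 N at the grip), stays by friction. While either cheek bites, the cartridge cannot be pulled out; pull it straight.
- cheek_right (a joint): The same cheek on the dock's -y side; grows as it is pushed back toward -y.
- blade_bin: Fixed yellow bin, 130 (x) x 122 mm, walls and floor 5 mm, origin under its centre, front = -x. Its red top slopes 15 degrees down toward the front (outward normal (-0.26, 0, 0.966) in the bin's frame), 152 mm high at the front, 187 mm at the back.
- mouth (a point): Centre of the mouth in the bin's top, level with the top's outer face, 170 mm above the bin's underside. The mouth is 42 mm (front to back along the slope) by 48 mm (bin's y), in a plate 5 mm thick; open space below.
- flap (a joint): White spring flap 44 x 50 mm under the mouth, hinged at the mouth's back edge. Angle in rad, 0 = shut, swings down and inward to 1.5. It yields to about 0.2 N. The cartridge pushed in foot first and let go when 65 mm or more of it is through slides in by its own weight, and the flap shuts by its spring.
- petri_dish: Bystander: round clear dish, 60 mm across, 14 mm high, origin under its centre.
- big_bottle: Bystander: glass bottle with blue cap, 62 mm across, 118 mm high, origin under its centre.
- steel_mould: Bystander: small shallow steel tray, 24 x 37 x 9 mm, origin under its centre.

How it is judged:
By the outcome, as a careful person would: the job done as asked, in the order asked, and still so for the second after the job is handed in, with the robot touching nothing.
It also fails if it takes over 54 s, if anything falls off the work surface, if the arm or the gripper's body presses on something with over 40 N, if the wrist force passes 120 N, or if a joint passes its speed limit or range.

## Robot

A 6-joint arm with a two-finger parallel gripper is mounted at the origin on a cart in front of the work surface, level with it; the furniture and walls round the work are solid. World frame = base frame: x ahead of the robot, y to its left, z up, the work surface at z = 0. Lengths are in m, angles in rad, forces in N, time in s.
With the tool pointing down it reaches from about 0.3 to 0.875 m from the base axis. Payload 6.4 kg.
Tool frame: the origin (TCP) lies midway between the tips of the shut fingers; the grasp point (between the pads) lies 19 mm behind it (ctrl.grasp_offset is the distance from the TCP to the grasp point, in m); z points along the fingers, y is the line along which they close (so a half turn about z gives the same grasp; the last joint's range is limited). The gripper opens to 85 mm and grips with 20 to 120 N. Pads are 22 mm wide; open, the fingers measure 114 mm over their backs; the gripper's body (76 mm by 85 mm) begins 54 mm behind the grasp point. The pads swing forward as they close: fully open they stand 13 mm farther back than shut.
Start: joints at [1.105, 0.181, 1.607, -0, 1.354, -0.206], TCP at [0.148, 0.556, 0.231] pointing down, gripper open.
Joint ranges: [-2.99, 2.99], [-0.89, 2.07], [0.3, 2.58], [-1.14, 4.28], [0, 2.63], [-3.12, 3.12]. Speed limits (rad/s): [2.57, 2.57, 3.01, 3.14, 3.14, 3.14].

## Interface

Orientations are given as a unit quaternion [w, x, y, z].
In Python, from bench import ctrl, camera gives the robot as it stands.
- The arm moves only by the shell command python3 -m pendant 'ROWS' [OPENING]. ROWS is JSON, a list of rows, each a list of 6 numbers: the shift along the world's x, y, z normalised to -1 to 1, where 1 is 200 mm, then the turn, a rotation vector about the world's x, y, z normalised to -1 to 1, where 1 is pi/2 rad. In form: [[dx, dy, dz, rx, ry, rz], ...]. A call has exactly 10 rows; each row shifts and turns the commanded pose from where the row before left it; what a row does not reach is not made up. A row lasts 1/8 s, in which the tool goes at most 62.5 mm and 10.7 degrees, less where a joint would pass 70% of its speed; a pose out of reach is approached as far as the arm can. A call with a number of a shift or a turn outside -1 to 1 is refused whole. A call with a gripper value outside its range is refused whole. OPENING is the opening, from -1 (shut) to 1 (fully open), set as the call begins (- or left out, the last holds). The fingers move at their own pace and stop on an object; the grip force is fixed at half the most. Time passes only in rows, so rows that do not move let the fingers close, or fill a call up. It gives the time, the measured TCP pose, the force, the opening and the grip force at its end, in the units of the state.
- ctrl.get_obs(): the state, without advancing time (a new reading comes with each control period).
- camera(name): name is "side" or "top"; returns a dict with "color" (420x560x3 uint8, blue, green, red), "fx", "fy", "cx", "cy" (pixels), "xyz" and "rotation" of the camera in the world. Camera axes: x right, y down, z forward; pixel columns grow to the right and rows downward; lengths in m; the calibration is good to about 2 mm. A picture is of the moment at which its call begins. There is no depth.
- ctrl.hand_in(): hands the job in; it is judged then, once.
The state is a dict: "time_s": time; "q": joint angles; "dq": joint speeds; "joint_efforts": joint torques, N m; "eef_pos": TCP position; "eef_rot": TCP orientation; "wrist_force": force on the tool from outside, world axes, zero at the start; "torque": the same for the moment, N m; "opening": opening from 0.0 (shut) to 1.0 (fully open); "grasp_force": force on a finger pad.
Only numpy, scipy, OpenCV 4.12 (cv2) and the standard library are available. Lean on these libraries where they do the work, as an engineer would, in place of code of your own. Each camera call takes 0.05 s, during which the arm holds its last target. There are 200 camera calls.

## Working session

There is one attempt and no reset: what is moved stays moved. The work goes in short steps, Python scripts to look and compute and a shell command to move; the robot and the scene stay as the last step left them, time stands still between calls to the robot, and variables do not carry over. Pictures are saved under pics/ and viewed, at most 10 in all, crops included, and the job is handed in when it is done.

```bash
mkdir -p pics; python3 - <<'E'
from bench import ctrl,camera
import cv2,numpy as np
for n in("side","top"):
    c=camera(n); cv2.imwrite(f"pics/{n}0.png",c["color"]); print(n,c["fx"],c["fy"],c["cx"],c["cy"],np.round(c["xyz"],4).tolist(),np.round(c["rotation"],4).tolist())
o=ctrl.get_obs();print(o["time_s"],o["eef_pos"],o["eef_rot"],o["opening"],ctrl.grasp_offset)
E
```

```text
side 407.1668239858851 407.1668239858851 280.6848905125723 208.72339257006666 [0.4387, 0.6763, 0.4747] [0.038, -0.0403, 0.8401, -0.5396]
top 491.89064512261774 491.89064512261774 275.22218255808195 208.2533625750512 [0.4673, -0.0693, 0.9643] [0.0417, -0.7033, 0.709, -0.0312]
0.1 [0.14748487 0.55523652 0.23047636] [-2.68780896e-04  1.29556938e-01  9.91571653e-01 -7.65200210e-04] 0.9959954854524863 0.0187
```

View pics/side0.png

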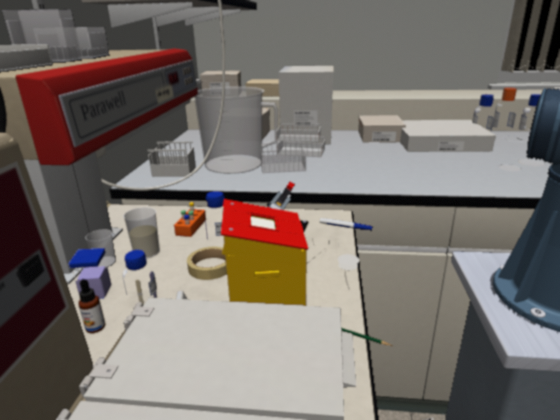

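View pics/top0.png

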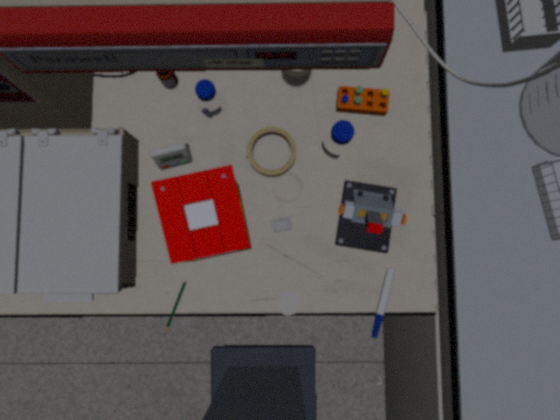

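The top view shows the dock at about (366,216) with the red end at (374,228), the bin mouth at (201,214), the dish at (287,187), the mould at (281,225) and the bottle cap at (343,131). I'll enlarge the dock and the bin.

```bash
python3 - <<'E'
import cv2,numpy as np
a=cv2.imread("pics/top0.png")
b=cv2.resize(a[165:265,320:420],None,fx=6,fy=6,interpolation=cv2.INTER_CUBIC)
b=cv2.convertScaleAbs(b,alpha=1.6,beta=10)
c=cv2.resize(a[165:265,145:255],None,fx=3,fy=3,interpolation=cv2.INTER_CUBIC)
# side crop
s=cv2.imread("pics/side0.png"); 
cv2.imwrite("pics/dock0.png",b)
d=cv2.resize(s[175:275,215:315],None,fx=4,fy=4,interpolation=cv2.INTER_CUBIC)
d=cv2.copyMakeBorder(d,0,0,0,0,0)
h=400
c=cv2.resize(a[165:265,150:250],(400,400),interpolation=cv2.INTER_CUBIC)
cv2.imwrite("pics/bin0.png",np.hstack([c,d]))
E
```

```text
(no output)
```

View pics/dock0.png

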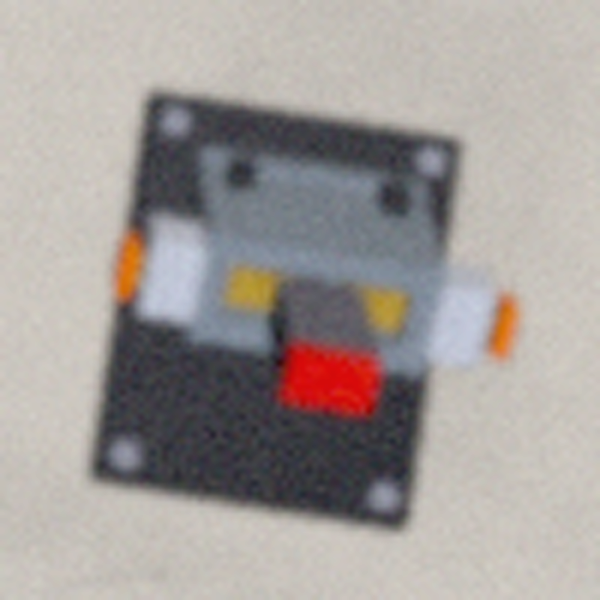

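View pics/bin0.png

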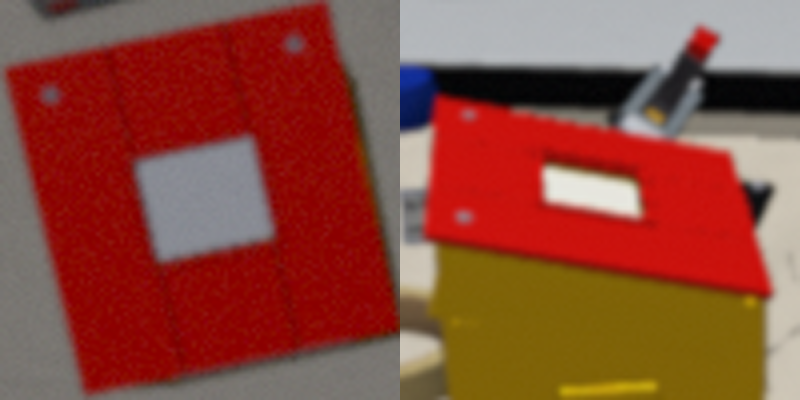

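```bash
cat > h.py <<'E'
import numpy as np
from scipy.optimize import least_squares
from scipy.spatial.transform import Rotation as R
cams={"side":(407.167,280.685,208.723,[0.4387,0.6763,0.4747],[0.038,-0.0403,0.8401,-0.5396]),
"top":(491.8906,275.222,208.253,[0.4673,-0.0693,0.9643],[0.0417,-0.7033,0.709,-0.0312])}
def proj(n,P):
    f,cx,cy,t,q=cams[n]; Rm=R.from_quat(q,scalar_first=True)
    p=Rm.inv().apply(np.atleast_2d(P)-t); return p[:,:2]/p[:,2:]*f+[cx,cy]
def ray(n,uv,z):
    f,cx,cy,t,q=cams[n]; d=R.from_quat(q,scalar_first=True).apply([(uv[0]-cx)/f,(uv[1]-cy)/f,1]); t=np.array(t)
    return t+d*(z-t[2])/d[2]
def W(p,P): return R.from_rotvec([0,0,p[2]]).apply(P)+[p[0],p[1],0]
Rb=R.from_rotvec([0,-np.pi/6,0])
bar=lambda P: Rb.apply(P)+[.022,0,.032]
E
python3 - <<'E'
from h import *
k=lambda L,o,s:(np.array(L,float)-s/2+.5)/s+o
foot=k([(150,92),(460,143),(405,527),(93,478)],[320,165],6)
red=k([(280,403),(376,415),(286,345),(382,350)],[320,165],6)
def model(p):
    F=np.array([[65,52,0],[65,-52,0],[-65,-52,0],[-65,52,0]])/1e3; F[:,2]=p[3]
    B=bar(np.array([[-8,13,110],[-8,-13,110],[8,13,100],[8,-13,100]])/1e3)
    return proj("top",W(p,F)),proj("top",W(p,B))
f=least_squares(lambda p:np.r_[(model(p)[0]-foot).ravel(),(model(p)[1]-red).ravel()],[.45,-.25,-.1,.01])
print("dock",f.x,np.degrees(f.x[2]),"\n",np.round(f.fun.reshape(-1,2),1).tolist())
f2=least_squares(lambda p:(model(np.r_[p,.012])[0]-foot).ravel(),[.45,-.25,-.1]);print(f2.x,np.round(f2.fun,1))
p=f.x
print("grip",W(p,bar([[0,0,.095]])),"seat",W(p,bar([[0,0,0]])))
print("side proj red end",proj("side",W(p,bar([[0,0,.11]]))))
m=k([(135,160),(253,135),(275,238),(155,263)],[150,165],4)
s=np.sin(np.radians(15));c=np.cos(np.radians(15))
def mm(p):
    M=np.array([[21*c,24,170+21*s],[21*c,-24,170+21*s],[-21*c,-24,170-21*s],[-21*c,24,170-21*s]])/1e3
    return M
g=least_squares(lambda p:(proj("top",W(p,mm(p)))-m).ravel(),[.46,.08,.2]);print("bin",g.x,np.degrees(g.x[2]),np.round(g.fun,1))
print("side mouth",proj("side",W(g.x,[[0,0,.17]])))
for n,uv,z in[("dish",(287,187),.01),("mould",(281,225),.009),("bottle",(343,131),.118)]:print(n,ray("top",uv,z))
E
```

```text
dock [ 5.49988491e-01 -2.32319749e-01 -1.68390886e-01  1.24900460e-04] -9.648087072444715 
 [[-0.5, -0.2], [0.1, -0.5], [0.2, 0.8], [-0.8, 0.4], [0.4, -0.0], [-0.4, 0.4], [0.9, -1.2], [0.0, 0.4]]
[ 0.54928208 -0.23081074 -0.16944095] [-0.5 -0.9  0.8 -1.   0.7  1.2 -0.9  0.6]
grip [[ 0.52484917 -0.22804605  0.11427241]] seat [[ 0.57167732 -0.23600687  0.032     ]]
side proj red end [[292.02909868 183.37508046]]
bin [0.5405556  0.06330644 0.18747577] 10.741570474053619 [ 0.   0.1 -0.3  0.6 -0.4 -0.1  0.7 -0.6]
side mouth [[263.965422   220.75700609]]
dish [ 0.60778695 -0.07884646  0.01      ]
mould [ 0.53339228 -0.06645918  0.009     ]
bottle [ 0.6901773  -0.17696722  0.118     ]
```

Both the side-view check and the dock fit agree to about 2 mm. Next I'll check the height of the grey box and work out the pregrasp pose.

```bash
cat >> h.py <<'E'
DOCK=np.array([.550,-.2322,-.1684]); BIN=np.array([.5406,.0633,.1875])
def goal(frame,pos,tilt,rock=0):
    # tool: y = frame y, z = -(axis tilted 'tilt' toward front); returns TCP target
    Rt=R.from_euler('z',frame[2])*R.from_rotvec([0,-tilt,0])*R.from_rotvec([rock,0,0])*R.from_euler('y',np.pi)
    return np.array(pos),Rt
def delta(pos,Rt):
    from bench import ctrl
    o=ctrl.get_obs(); Rc=R.from_quat(o["eef_rot"],scalar_first=True)
    rs=[(Rt*R.from_euler('z',a)*Rc.inv()).as_rotvec()/(np.pi/2) for a in(0,np.pi)]
    r=min(rs,key=np.linalg.norm)
    print("t",round(o["time_s"],2),"pos",np.round(o["eef_pos"],4),"F",np.round(o["wrist_force"],1),"open",round(o["opening"],3),"gf",round(o["grasp_force"],1))
    print("d",np.round((pos-o["eef_pos"])/.2,3),"r",np.round(r,3),"| mm",np.round((pos-o["eef_pos"])*1e3,1),"deg",round(np.linalg.norm(r)*90,2))
def axis(s,frame=DOCK,rock=0): # TCP when foot seated, grip s mm from foot
    return W(frame,np.atleast_2d(Rb.apply(R.from_rotvec([rock,0,0]).apply([0,0,s/1e3]))+[.022,0,.032]))[0]
E
python3 - <<'E'
from h import *
g=least_squares(lambda P:np.r_[(proj("side",P)-[341,303]).ravel(),(proj("top",P)-[121,292]).ravel()],[.3,.2,.2]);print("box corner",g.x,g.fun)
delta(*goal(DOCK,axis(76+65),np.pi/6))
print(axis(141))
E
```

```text
box corner [0.41287155 0.20770458 0.11716241] [-0.2748415   0.00863728  0.00047537  0.33488547]
t 0.1 pos [0.1475 0.5552 0.2305] F [-0.  -0.5 -0.6] open 0.996 gf 0.0
d [ 1.774 -3.897 -0.382] r [-0.07  -0.326  0.057] | mm [ 354.7 -779.3  -76.4] deg 30.47
[ 0.50218607 -0.22407115  0.15410958]
```

```bash
python3 -m pendant '[[0.06,-0.25,0.03,0,0,0],[0.06,-0.25,0.03,0,0,0],[0.06,-0.25,0.03,0,0,0],[0.08,-0.25,0.03,0,0,0],[0.08,-0.25,0,0,0,0],[0.08,-0.25,0,0,0,0],[0.1,-0.25,0,0,0,0],[0.12,-0.25,0,0,0,0],[0.14,-0.25,0,0,0,0],[0.14,-0.25,0,0,0,0]]' 1 && python3 -m pendant '[[0.14,-0.25,0,-0.007,-0.033,0.006],[0.14,-0.25,0,-0.007,-0.033,0.006],[0.14,-0.25,0,-0.007,-0.033,0.006],[0.14,-0.2,0,-0.007,-0.033,0.006],[0.14,-0.2,0,-0.007,-0.033,0.006],[0.1,-0.12,0,-0.007,-0.033,0.006],[0.05,-0.1,0,-0.007,-0.033,0.006],[0,-0.08,-0.05,-0.007,-0.033,0.006],[0,0,-0.1,-0.007,-0.033,0.006],[0,0,0,-0.007,-0.03,0.003]]' 1; python3 - <<'E'
from h import *
delta(*goal(DOCK,axis(141),np.pi/6))
E
```

```text
time_s: 1.35
eef_pos: [0.3321, 0.0539, 0.2554]
eef_rot: [0.001, 0.13, 0.992, 0.0]
wrist_force: [1.3, 0.4, -0.3]
opening: 1.002
grasp_force: 0.0
time_s: 2.6
eef_pos: [0.5005, -0.2335, 0.2227]
eef_rot: [0.258, 0.081, 0.963, -0.02]
wrist_force: [0.7, 0.6, -0.6]
opening: 1.0
grasp_force: 0.0
t 2.6 pos [ 0.5005 -0.2335  0.2227] F [ 0.7  0.6 -0.6] open 1.0 gf 0.0
d [ 0.009  0.047 -0.343] r [-0.002 -0.    -0.   ] | mm [  1.7   9.4 -68.6] deg 0.18
```

```bash
python3 -m pendant '[[0.009,0.047,0,-0.002,0,0],[0,0,-0.1,0,0,0],[0,0,-0.1,0,0,0],[0,0,-0.1,0,0,0],[0,0,-0.043,0,0,0],[0,0,0,0,0,0],[0,0,0,0,0,0],[0,0,0,0,0,0],[0,0,0,0,0,0],[0,0,0,0,0,0]]' 1; python3 - <<'E'
from h import *
from bench import camera
import cv2
delta(*goal(DOCK,axis(76),np.pi/6))
a=camera("top")["color"][165:265,310:430];b=camera("side")["color"][140:240,230:350]
cv2.imwrite("pics/pre.png",np.hstack([cv2.convertScaleAbs(cv2.resize(x,(400,333),interpolation=cv2.INTER_CUBIC),alpha=1.4) for x in(a,b)]))
E
```

```text
time_s: 3.85
eef_pos: [0.5036, -0.225, 0.157]
eef_rot: [0.259, 0.081, 0.962, -0.023]
wrist_force: [-0.3, 0.7, 0.0]
opening: 1.002
grasp_force: 0.0
t 3.85 pos [ 0.5036 -0.225   0.157 ] F [-0.3  0.7  0. ] open 1.002 gf 0.0
d [ 0.153 -0.023 -0.296] r [ 0.002  0.001 -0.   ] | mm [ 30.7  -4.5 -59.1] deg 0.21
```

View pics/pre.png

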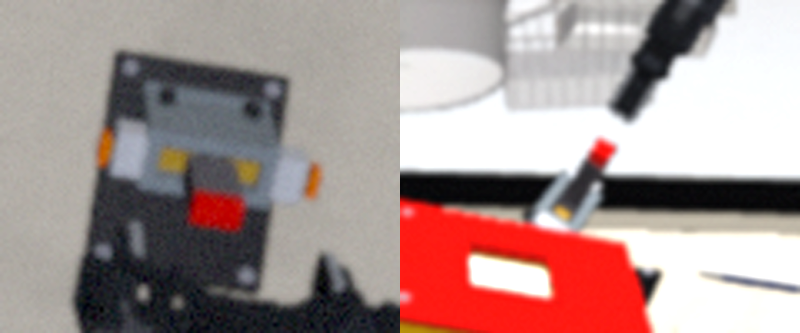

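The fingers are in line with the bar in the side view: the fingertip is at (628,105) and the red end at (602,152). In the top view they straddle it evenly. Now I'll go in and grip.

```bash
python3 -m pendant '[[0.03,-0.005,-0.06,0.001,0,0],[0.03,-0.005,-0.06,0,0,0],[0.03,-0.005,-0.06,0,0,0],[0.03,-0.005,-0.06,0,0,0],[0.033,-0.003,-0.056,0,0,0],[0,0,0,0,0,0],[0,0,0,0,0,0],[0,0,0,0,0,0],[0,0,0,0,0,0],[0,0,0,0,0,0]]' 1 && python3 -m pendant '[[0,0,0,0,0,0],[0,0,0,0,0,0],[0,0,0,0,0,0],[0,0,0,0,0,0],[0,0,0,0,0,0],[0,0,0,0,0,0],[0,0,0,0,0,0],[0,0,0,0,0,0],[0,0,0,0,0,0],[0,0,0,0,0,0]]' -1; python3 - <<'E'
from h import *
delta(*goal(DOCK,axis(76),np.pi/6))
for r in(.08,.16,-.16):
  print(r);delta(*goal(DOCK,axis(76,rock=r),np.pi/6,rock=r))
E
```

```text
time_s: 5.2
eef_pos: [0.5342, -0.2296, 0.0978]
eef_rot: [0.259, 0.081, 0.962, -0.022]
wrist_force: [0.1, -0.2, 0.6]
opening: 1.0
grasp_force: 0.0
time_s: 6.45
eef_pos: [0.5341, -0.2296, 0.0976]
eef_rot: [0.259, 0.081, 0.962, -0.022]
wrist_force: [-4.4, 0.4, 4.9]
opening: 0.295
grasp_force: 58.8
t 6.45 pos [ 0.5341 -0.2296  0.0976] F [-4.4  0.4  4.9] open 0.295 gf 58.8
d [0.    0.    0.001] r [ 0.001  0.001 -0.   ] | mm [0.1 0.  0.2] deg 0.13
0.08
t 6.45 pos [ 0.5341 -0.2296  0.0976] F [-4.4  0.4  4.9] open 0.295 gf 58.8
d [-0.004 -0.03  -0.   ] r [ 0.044 -0.006  0.025] | mm [-0.8 -6.  -0. ] deg 4.62
0.16
t 6.45 pos [ 0.5341 -0.2296  0.0976] F [-4.4  0.4  4.9] open 0.295 gf 58.8
d [-0.007 -0.06  -0.003] r [ 0.088 -0.014  0.051] | mm [ -1.5 -12.   -0.7] deg 9.2
-0.16
t 6.45 pos [ 0.5341 -0.2296  0.0976] F [-4.4  0.4  4.9] open 0.295 gf 58.8
d [ 0.013  0.059 -0.003] r [-0.086  0.016 -0.051] | mm [ 2.6 11.9 -0.7] deg 9.13
```

```bash
python3 -m pendant '[[-0.001,-0.0075,0,0.011,-0.0017,0.0064],[-0.001,-0.0075,0,0.011,-0.0017,0.0064],[-0.001,-0.0075,0,0.011,-0.0017,0.0064],[-0.001,-0.0075,0,0.011,-0.0017,0.0064],[-0.001,-0.0075,0,0.011,-0.0017,0.0064],[-0.001,-0.0075,0,0.011,-0.0017,0.0064],[-0.001,-0.0075,-0.001,0.011,-0.0017,0.0064],[0,-0.0075,-0.002,0.011,-0.0017,0.0064],[0,0,0,0,0,0],[0,0,0,0,0,0]]' ; python3 - <<'E'
from h import *
from bench import ctrl
print(ctrl.get_obs()["torque"])
delta(*goal(DOCK,axis(76,rock=.16),np.pi/6,rock=.16))
E
```

```text
time_s: 7.7
eef_pos: [0.5324, -0.2412, 0.0983]
eef_rot: [0.264, 0.059, 0.961, 0.056]
wrist_force: [-21.1, 5.7, 25.9]
opening: 0.294
grasp_force: 62.6
[0.81716076 1.36208309 0.58388876]
t 7.7 pos [ 0.5324 -0.2412  0.0983] F [-21.1   5.7  25.9] open 0.294 gf 62.6
d [ 0.001 -0.002 -0.007] r [-0.     0.    -0.002] | mm [ 0.2 -0.3 -1.4] deg 0.18
```

```bash
python3 -m pendant '[[-0.005,0.001,0.009,0,0,0],[0,0,0,0,0,0],[0,0,0,0,0,0],[0,0,0,0,0,0],[0,0,0,0,0,0],[0,0,0,0,0,0],[0,0,0,0,0,0],[0,0,0,0,0,0],[0,0,0,0,0,0],[0,0,0,0,0,0]]' ; python3 - <<'E'
from h import *
from bench import ctrl,camera
import cv2
print(ctrl.get_obs()["torque"])
delta(*goal(DOCK,axis(76,rock=.17),np.pi/6,rock=.17))
a=camera("top")["color"][165:265,310:430]
cv2.imwrite("pics/rock1.png",cv2.convertScaleAbs(cv2.resize(a,(720,600),interpolation=cv2.INTER_CUBIC),alpha=1.6))
E
```

```text
time_s: 8.95
eef_pos: [0.5316, -0.241, 0.0985]
eef_rot: [0.263, 0.06, 0.961, 0.056]
wrist_force: [1.3, 3.2, -1.3]
opening: 0.296
grasp_force: 58.9
[0.67536549 0.02204392 0.36481106]
t 8.95 pos [ 0.5316 -0.241   0.0985] F [ 1.3  3.2 -1.3] open 0.296 gf 58.9
d [ 0.005 -0.006 -0.008] r [ 0.005 -0.001  0.002] | mm [ 1.  -1.3 -1.6] deg 0.49
```

View pics/rock1.png

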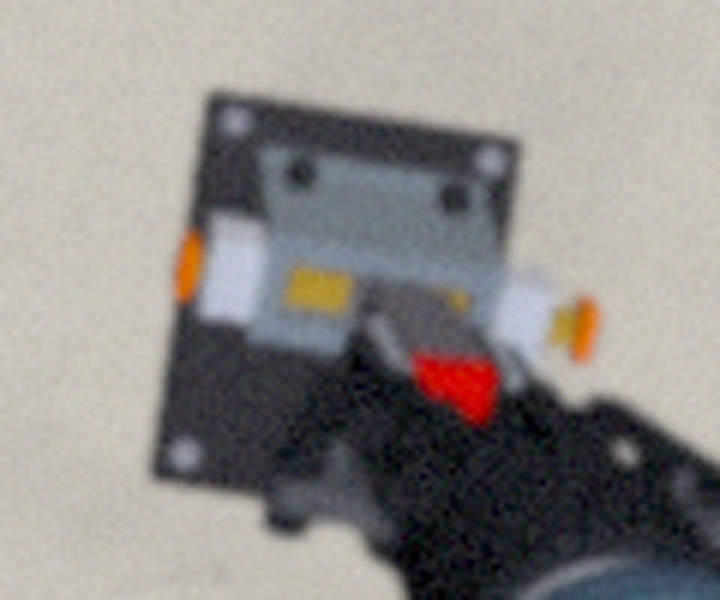

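The orange tail on the right has moved out by about 4 px (7–8 mm), to (585,328), so the right cheek is at its stop. Next I'll rock left.

```bash
python3 - <<'E'
from h import *
for r in(0,-.165): delta(*goal(DOCK,axis(77.5 if r else 77,rock=r),np.pi/6,rock=r))
E
```

```text
t 9.0 pos [ 0.5316 -0.241   0.0985] F [ 0.8  4.9 -1.2] open 0.297 gf 58.9
d [0.011 0.058 0.001] r [-0.088  0.014 -0.052] | mm [ 2.1 11.5  0.1] deg 9.25
t 9.0 pos [ 0.5316 -0.241   0.0985] F [ 0.8  4.9 -1.2] open 0.297 gf 58.9
d [ 0.023  0.12  -0.002] r [-0.177  0.03  -0.104] | mm [ 4.5 24.  -0.3] deg 18.7
```

```bash
python3 -m pendant '[[0.0023,0.012,0.0003,-0.0177,0.003,-0.0104],[0.0023,0.012,0,-0.0177,0.003,-0.0104],[0.0023,0.012,0,-0.0177,0.003,-0.0104],[0.0023,0.012,0,-0.0177,0.003,-0.0104],[0.0023,0.012,0,-0.0177,0.003,-0.0104],[0.0023,0.012,0,-0.0177,0.003,-0.0104],[0.0023,0.012,0,-0.0177,0.003,-0.0104],[0.0023,0.012,0,-0.0177,0.003,-0.0104],[0.0023,0.012,0,-0.0177,0.003,-0.0104],[0.0023,0.012,0,-0.0177,0.003,-0.0104]]' ; python3 -m pendant '[[0,0,0,0,0,0],[0,0,0,0,0,0],[0,0,0,0,0,0],[0,0,0,0,0,0],[0,0,0,0,0,0],[0,0,0,0,0,0],[0,0,0,0,0,0],[0,0,0,0,0,0],[0,0,0,0,0,0],[0,0,0,0,0,0]]';python3 - <<'E'
from h import *
from bench import ctrl,camera
import cv2
delta(*goal(DOCK,axis(78,rock=-.165),np.pi/6,rock=-.165))
delta(*goal(DOCK,axis(78,rock=0),np.pi/6,rock=0))
a=camera("top")["color"][165:265,310:430]
cv2.imwrite("pics/rock2.png",cv2.convertScaleAbs(cv2.resize(a,(720,600),interpolation=cv2.INTER_CUBIC),alpha=1.6))
E
```

```text
time_s: 10.25
eef_pos: [0.5363, -0.219, 0.0994]
eef_rot: [0.251, 0.103, 0.957, -0.103]
wrist_force: [-7.2, -6.0, -0.9]
opening: 0.298
grasp_force: 59.8
time_s: 11.5
eef_pos: [0.5363, -0.2189, 0.0993]
eef_rot: [0.251, 0.102, 0.957, -0.102]
wrist_force: [-4.1, -4.1, -0.4]
opening: 0.296
grasp_force: 60.0
t 11.5 pos [ 0.5363 -0.2189  0.0993] F [-4.1 -4.1 -0.4] open 0.296 gf 60.0
d [-0.002  0.01  -0.003] r [0.002 0.    0.001] | mm [-0.4  2.1 -0.7] deg 0.15
t 11.5 pos [ 0.5363 -0.2189  0.0993] F [-4.1 -4.1 -0.4] open 0.296 gf 60.0
d [-0.015 -0.052  0.001] r [ 0.091 -0.015  0.053] | mm [ -3.1 -10.4   0.2] deg 9.6
```

View pics/rock2.png

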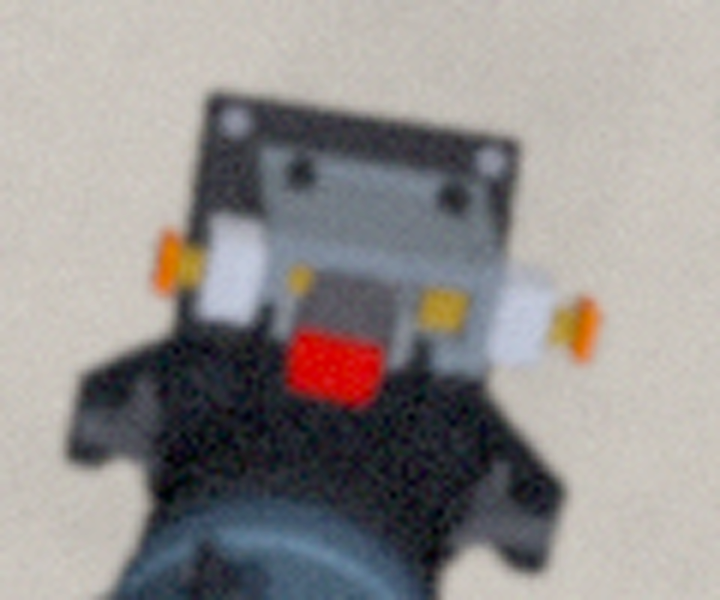

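Both tails now stand out: left at (168,263), right at (585,328), each with a gap of about 22 px. I'll nudge left a little further to be sure of that cheek, then straighten.

```bash
python3 -m pendant '[[0.001,0.005,0,-0.003,0,-0.002],[0.001,0.005,0,-0.003,0,-0.002],[0,0.004,0,0,0,0],[0,0,0,0,0,0],[0,0,0,0,0,0],[0,0,0,0,0,0],[0,0,0,0,0,0],[0,0,0,0,0,0],[0,0,0,0,0,0],[0,0,0,0,0,0]]' ;python3 - <<'E'
from h import *
delta(*goal(DOCK,axis(78,rock=0),np.pi/6,rock=0))
E
```

```text
time_s: 12.8
eef_pos: [0.5365, -0.2178, 0.0994]
eef_rot: [0.251, 0.105, 0.956, -0.109]
wrist_force: [-6.6, -13.5, -3.8]
opening: 0.3
grasp_force: 59.8
t 12.8 pos [ 0.5365 -0.2178  0.0994] F [ -6.6 -13.5  -3.8] open 0.3 gf 59.8
d [-0.017 -0.058  0.001] r [ 0.098 -0.015  0.058] | mm [ -3.3 -11.5   0.1] deg 10.37
```

```bash
python3 -m pendant '[[-0.002,-0.009,0,0.012,-0.002,0.007],[-0.002,-0.009,0,0.012,-0.002,0.007],[-0.002,-0.009,0,0.012,-0.002,0.007],[-0.002,-0.009,0,0.012,-0.002,0.007],[-0.002,-0.009,0,0.012,-0.002,0.007],[-0.002,-0.009,0,0.012,-0.002,0.007],[-0.002,-0.009,0,0.012,-0.002,0.007],[-0.002,-0.005,0,0.014,-0.002,0.008],[0,0,0,0,0,0],[0,0,0,0,0,0]]' ;python3 - <<'E'
from h import *
delta(*goal(DOCK,axis(78,rock=0),np.pi/6,rock=0))
E
```

```text
time_s: 14.05
eef_pos: [0.5335, -0.2286, 0.0989]
eef_rot: [0.258, 0.082, 0.962, -0.021]
wrist_force: [0.2, 0.1, -1.8]
opening: 0.298
grasp_force: 60.4
t 14.05 pos [ 0.5335 -0.2286  0.0989] F [ 0.2  0.1 -1.8] open 0.298 gf 60.4
d [-0.001 -0.004  0.003] r [-0.002  0.001  0.   ] | mm [-0.3 -0.8  0.7] deg 0.16
```

```bash
python3 -m pendant '[[-0.001,-0.004,0.002,-0.002,0.001,0],[-0.006,0.001,0.0107,0,0,0],[-0.006,0.001,0.0107,0,0,0],[-0.006,0.001,0.0107,0,0,0],[-0.006,0.001,0.0107,0,0,0],[-0.006,0.001,0.0107,0,0,0],[-0.006,0.001,0.0107,0,0,0],[0,0,0,0,0,0],[0,0,0,0,0,0],[0,0,0,0,0,0]]' ;python3 - <<'E'
from h import *
delta(*goal(DOCK,axis(155,rock=0),np.pi/6,rock=0))
E
```

```text
time_s: 15.3
eef_pos: [0.5261, -0.2277, 0.112]
eef_rot: [0.258, 0.081, 0.963, -0.021]
wrist_force: [-0.6, -0.4, -1.4]
opening: 0.293
grasp_force: 60.3
t 15.3 pos [ 0.5261 -0.2277  0.112 ] F [-0.6 -0.4 -1.4] open 0.293 gf 60.3
d [-0.154  0.024  0.271] r [-0.    -0.001 -0.   ] | mm [-30.8   4.8  54.3] deg 0.07
```

Coming free with only about 2 N. I'll draw it clear and compute the mouth approach.

```bash
python3 -m pendant '[[-0.017,0.003,0.03,0,0,0],[-0.017,0.003,0.03,0,0,0],[-0.017,0.003,0.03,0,0,0],[-0.017,0.003,0.03,0,0,0],[-0.017,0.003,0.03,0,0,0],[-0.017,0.003,0.03,0,0,0],[-0.017,0.003,0.03,0,0,0],[-0.017,0.003,0.03,0,0,0],[-0.018,0.003,0.031,0,0,0],[0,0,0.2,0,0,0]]' ; python3 -m pendant '[[0,0,0.2,0,0,0],[0,0,0.2,0,0,0],[0,0,0.1,0,0,0],[0,0,0,0,0,0],[0,0,0,0,0,0],[0,0,0,0,0,0],[0,0,0,0,0,0],[0,0,0,0,0,0],[0,0,0,0,0,0],[0,0,0,0,0,0]]'; python3 - <<'E'
from h import *
from bench import camera
import cv2
t=np.radians(15); n=np.array([-np.sin(t),0,np.cos(t)])
P=lambda s: W(BIN,np.array([[0,0,.170]])+n*s/1e3)[0]
print(P(0),P(100)-P(0))
delta(*goal(BIN,P(76+30),t))
a=camera("top")["color"][120:320,220:420];b=camera("side")["color"][60:260,200:400]
cv2.imwrite("pics/held.png",np.hstack([cv2.convertScaleAbs(cv2.resize(x,(400,400),interpolation=cv2.INTER_CUBIC),alpha=1.4) for x in(a,b)]))
E
```

```text
time_s: 16.55
eef_pos: [0.4934, -0.2207, 0.2038]
eef_rot: [0.255, 0.082, 0.963, -0.019]
wrist_force: [1.7, -0.7, -1.1]
opening: 0.291
grasp_force: 60.2
time_s: 17.8
eef_pos: [0.4953, -0.2223, 0.3061]
eef_rot: [0.257, 0.081, 0.963, -0.021]
wrist_force: [-0.7, -1.0, -1.2]
opening: 0.295
grasp_force: 60.3
[0.5406 0.0633 0.17  ] [-0.02542828 -0.00482447  0.09659258]
t 17.8 pos [ 0.4953 -0.2223  0.3061] F [-0.7 -1.  -1.2] open 0.295 gf 60.3
d [ 0.092  1.402 -0.169] r [-0.002  0.167  0.225] | mm [ 18.3 280.4 -33.8] deg 25.21
```

View pics/held.png

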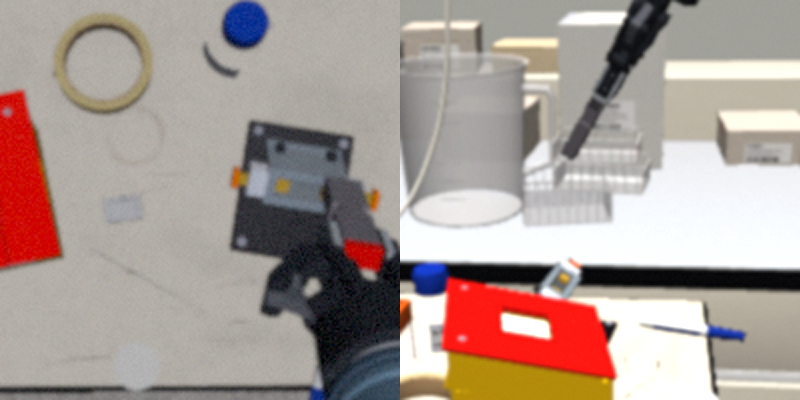

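The bar is out and held in line with the tool (foot at side crop (568,152)), and the dock is empty. Over to the mouth.

```bash
python3 -m pendant '[[0.009,0.14,0,0,0.0167,0.0225],[0.009,0.14,0,0,0.0167,0.0225],[0.009,0.14,0,0,0.0167,0.0225],[0.009,0.14,0,0,0.0167,0.0225],[0.009,0.14,0,0,0.0167,0.0225],[0.009,0.14,0,0,0.0167,0.0225],[0.009,0.14,0,0,0.0167,0.0225],[0.009,0.14,0,0,0.0167,0.0225],[0.009,0.14,0,0,0.0167,0.0225],[0.009,0.14,0,0,0.0167,0.0225]]'; python3 -m pendant '[[0,0,-0.05,0,0,0],[0,0,-0.05,0,0,0],[0,0,-0.05,0,0,0],[0,0,0,0,0,0],[0,0,0,0,0,0],[0,0,0,0,0,0],[0,0,0,0,0,0],[0,0,0,0,0,0],[0,0,0,0,0,0],[0,0,0,0,0,0]]';python3 - <<'E'
from h import *
from bench import camera
import cv2
t=np.radians(15); n=np.array([-np.sin(t),0,np.cos(t)])
P=lambda s: W(BIN,np.array([[0,0,.170]])+n*s/1e3)[0]
delta(*goal(BIN,P(76+20),t))
a=camera("top")["color"][140:260,150:270];b=camera("side")["color"][150:270,200:320]
cv2.imwrite("pics/mouth.png",np.hstack([cv2.convertScaleAbs(cv2.resize(x,(400,400),interpolation=cv2.INTER_CUBIC),alpha=1.4) for x in(a,b)]))
E
```

```text
time_s: 19.15
eef_pos: [0.5134, 0.0587, 0.3064]
eef_rot: [0.13, -0.093, 0.987, 0.014]
wrist_force: [0.1, -0.4, -1.9]
opening: 0.294
grasp_force: 60.3
time_s: 20.4
eef_pos: [0.5133, 0.0577, 0.2762]
eef_rot: [0.13, -0.093, 0.987, 0.014]
wrist_force: [0.3, 0.9, -2.2]
opening: 0.293
grasp_force: 60.3
t 20.4 pos [0.5133 0.0577 0.2762] F [ 0.3  0.9 -2.2] open 0.293 gf 60.3
d [ 0.014  0.005 -0.067] r [-0.002 -0.     0.   ] | mm [  2.9   0.9 -13.5] deg 0.17
```

View pics/mouth.png

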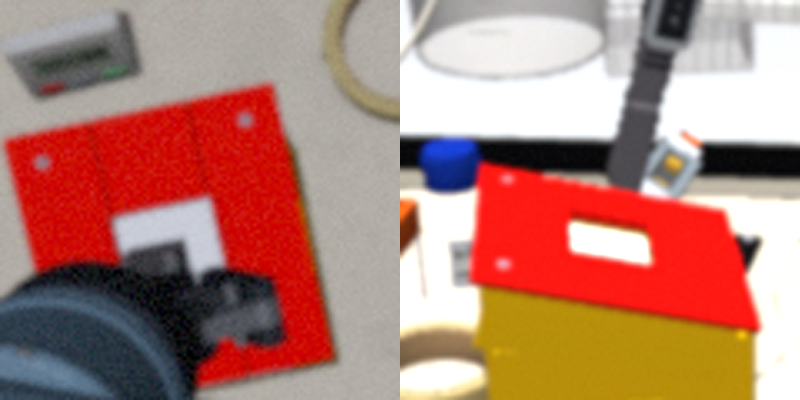

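The foot lies over the mouth, and it is centred once I allow for parallax from its height. I'll push it in along the normal until about 69 mm is through.

```bash
python3 -m pendant '[[0.015,0.005,-0.067,-0.002,0,0],[0.006,0.001,-0.024,0,0,0],[0.006,0.001,-0.024,0,0,0],[0.012,0.002,-0.048,0,0,0],[0.012,0.002,-0.048,0,0,0],[0.012,0.002,-0.048,0,0,0],[0.012,0.002,-0.048,0,0,0],[0.012,0.002,-0.048,0,0,0],[0,0,0,0,0,0],[0,0,0,0,0,0]]';python3 - <<'E'
from h import *
t=np.radians(15); n=np.array([-np.sin(t),0,np.cos(t)])
P=lambda s: W(BIN,np.array([[0,0,.170]])+n*s/1e3)[0]
delta(*goal(BIN,P(7),t))
E
```

```text
time_s: 21.75
eef_pos: [0.5308, 0.0611, 0.2053]
eef_rot: [0.13, -0.093, 0.987, 0.012]
wrist_force: [-0.2, -0.5, -0.8]
opening: 0.297
grasp_force: 60.4
t 21.75 pos [0.5308 0.0611 0.2053] F [-0.2 -0.5 -0.8] open 0.297 gf 60.4
d [ 0.04   0.009 -0.143] r [ 0. -0.  0.] | mm [  8.1   1.8 -28.5] deg 0.04
```

```bash
python3 -m pendant '[[0.01,0.002,-0.036,0,0,0],[0.01,0.002,-0.036,0,0,0],[0.01,0.002,-0.036,0,0,0],[0.01,0.002,-0.035,0,0,0],[0,0,0,0,0,0],[0,0,0,0,0,0],[0,0,0,0,0,0],[0,0,0,0,0,0],[0,0,0,0,0,0],[0,0,0,0,0,0]]';python3 - <<'E'
from h import *
t=np.radians(15); n=np.array([-np.sin(t),0,np.cos(t)])
P=lambda s: W(BIN,np.array([[0,0,.170]])+n*s/1e3)[0]
delta(*goal(BIN,P(7),t))
E
```

```text
time_s: 23.0
eef_pos: [0.5388, 0.0627, 0.1768]
eef_rot: [0.13, -0.093, 0.987, 0.012]
wrist_force: [-0.0, -0.3, -1.2]
opening: 0.297
grasp_force: 60.4
t 23.0 pos [0.5388 0.0627 0.1768] F [-0.  -0.3 -1.2] open 0.297 gf 60.4
d [ 0.     0.001 -0.   ] r [ 0. -0.  0.] | mm [ 0.   0.3 -0. ] deg 0.02
```

Release, wait, then withdraw along the normal.

```bash
python3 -m pendant '[[0,0,0,0,0,0],[0,0,0,0,0,0],[0,0,0,0,0,0],[0,0,0,0,0,0],[0,0,0,0,0,0],[0,0,0,0,0,0],[0,0,0,0,0,0],[0,0,0,0,0,0],[0,0,0,0,0,0],[0,0,0,0,0,0]]' 1; python3 -m pendant '[[-0.012,-0.002,0.048,0,0,0],[-0.025,-0.005,0.1,0,0,0],[-0.05,-0.01,0.2,0,0,0],[-0.05,-0.01,0.2,0,0,0],[-0.1,-0.1,0.2,0,0,0],[-0.2,-0.1,0.05,0,0,0],[-0.2,-0.1,0,0,0,0],[0,0,0,0,0,0],[0,0,0,0,0,0],[0,0,0,0,0,0]]' 1;python3 - <<'E'
from bench import camera
import cv2,numpy as np
a=camera("top")["color"][100:300,150:420];b=camera("side")["color"][150:270,200:320]
cv2.imwrite("pics/end.png",np.hstack([cv2.convertScaleAbs(cv2.resize(a,(500,370),interpolation=cv2.INTER_CUBIC),alpha=1.4),cv2.resize(b,(300,370),interpolation=cv2.INTER_CUBIC)]))
E
```

```text
time_s: 24.25
eef_pos: [0.5387, 0.0627, 0.1766]
eef_rot: [0.13, -0.093, 0.987, 0.012]
wrist_force: [-0.6, 1.0, -0.6]
opening: 1.003
grasp_force: 0.0
time_s: 25.5
eef_pos: [0.4118, -0.0023, 0.3362]
eef_rot: [0.13, -0.093, 0.987, 0.012]
wrist_force: [0.5, 0.5, -0.5]
opening: 1.004
grasp_force: 0.0
```

View pics/end.png

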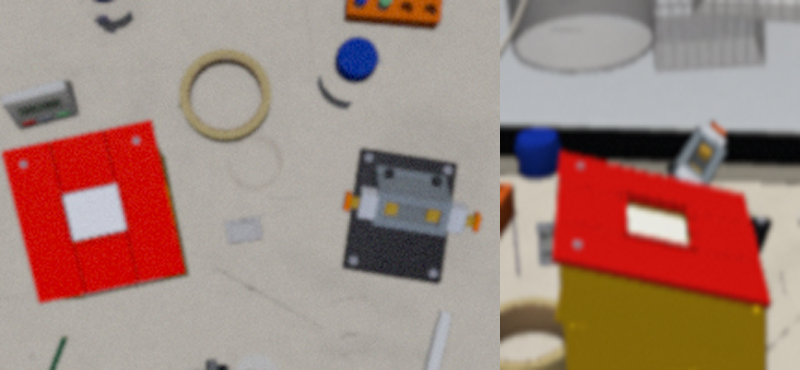

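The flap is shut and white at (95,212). The cartridge is no longer visible, and the dish, mould and bottle are where they were.

```bash
python3 -c "
from bench import ctrl
print(ctrl.hand_in())"
```

```text
the job is handed in; nothing more can be done
None
```

The cartridge was rocked free of both cheeks, drawn out and pushed into the blade bin; the last picture shows the flap shut and the dish, bottle and mould unmoved, and the job was handed in at about 25.6 s.

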